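# Offer up the gearbox cover plate over its threaded holes

### The arm

A 7-joint arm with a two-finger parallel gripper is mounted at the origin on a cart in front of the work surface, level with it; the furniture and walls round the work are solid. World frame = base frame: x ahead of the robot, y to its left, z up, the work surface at z = 0. Lengths are in m, angles in rad, forces in N, time in s.
With the tool pointing down it reaches from about 0.4 to 0.85 m from the base axis. Payload 10.4 kg.
Tool frame: the origin (TCP) lies on the centre line of the jaws, within the pads' length; the fingertips stand 11 mm ahead of it and the grasp point (between the pads) lies 8 mm behind it (tip_reach is the distance from the TCP to the fingertips, in m); z points along the fingers, y is the line along which they close (so a half turn about z gives the same grasp; the last joint's range is limited). The gripper opens to 85 mm and grips with 20 to 120 N. Pads are 22 mm wide; open, the fingers measure 114 mm over their backs; the gripper's body (76 mm by 85 mm) begins 54 mm behind the grasp point. The pads swing forward as they close: fully open they stand 13 mm farther back than shut.
Start: joints at [1.273, 0.332, -0.065, 1.46, 0.022, 1.35, -0.088], TCP at [0.17, -0.602, 0.242] pointing down, gripper open.
Joint ranges: [-2.6, 2.6], [-0.5, 2.12], [-1.47, 1.34], [0.16, 2.42], [-1.27, 4.41], [0.06, 2.06], [-2.6, 2.6]. Speed limits (rad/s): [2.22, 2.22, 2.79, 2.79, 3.14, 3.14, 3.14].

### API

Orientations are given as a unit quaternion [x, y, z, w].
In Python, from workcell import get_obs, camera, hand_in, tip_reach gives the robot as it stands. The module is installed in compiled form; this text tells all that it offers.
- The arm moves only by the tool move_arm, never from a script. Its argument "plan" is a list of rows, each an object with "delta_pos": the shift along the tool's x, y, z in parts of the range, where 1.0 means 0.6 m, a list of three; "turn": the turn, a rotation vector about the tool's x, y, z in a scale on which 1.0 is pi rad, a list of three; "fingers": the closure, from 0 (fully open) to 1 (shut). A call has 1 to 12 rows; each row is the pose to reach, as a shift and turn from the pose commanded when the call began, along the tool's axes at that moment; what a row does not reach only later rows make up. A row lasts 1/8 s, in which the tool goes at most 62.5 mm and 10.7 degrees, less where a joint would pass 70% of its speed; a pose out of reach is approached as far as the arm can. Shift and turn numbers lie between -1 and 1, and a call with a number outside is refused. A call with a gripper value outside its range is refused whole. The fingers move at their own pace and stop on an object; "force" is the grip in N (left out, the last holds). Time passes only in rows, so rows that repeat a pose let the fingers close. It gives the time, the measured TCP pose, the force, the opening and the grip force at its end, in the units of the state.
- get_obs(): the state, without advancing time (a new reading comes with each control period).
- camera(name): name is "scene" or "top" or "wrist"; returns a dict with "color" (384x512x3 uint8, red, green, blue), "range_z" (384x512 float32, m along the optical axis (not along the pixel's ray), 0 where there is no reading), "fx", "fy", "cx", "cy" (pixels), "R" (3x3) and "t" (3): a world point X has camera coordinates R X + t; the wrist camera has in their place "tool_from_camera" (4x4, takes a point from camera to tool coordinates, whose origin is the TCP and whose axes are the flange's). Camera axes: x right, y down, z forward; pixel columns grow to the right and rows downward; lengths in m; the calibration is good to about 2 mm. A picture is of the moment at which its call begins: read the wrist's pose just before it.
- hand_in(): hands the job in; it is judged then, once.
The state is a dict: "clock": time; "joint_pos": joint angles; "joint_velocities": joint speeds; "tau": joint torques, N m; "position": TCP position; "ee_rot": TCP orientation; "ft_force": force on the tool from outside, world axes, zero at the start; "torque": the same for the moment, N m; "grip_width": opening from 0.0 (shut) to 1.0 (fully open); "grasp_force": force on a finger pad.
Only numpy, scipy, OpenCV 4.12 (cv2) and the standard library are available. Lean on these libraries where they do the work, as an engineer would, in place of code of your own. Each camera call takes 0.05 s, during which the arm holds its last target. There are 200 camera calls.

### The job

Lift the orange dust cap out of the gearbox bore, set it down fully seated in the round socket of the blue cap holder and let go of it. Then pick up the steel cover plate by its black handle and hold it level about one centimetre above the top of the gearbox housing, not touching it, with its four screw holes lined up over the four threaded holes (either way round); finish while still holding it there, steady. Leave the other things on the bench alone.

Things in the scene. Friction and masses are not known exactly. Their poses are not given: they have to be found in the camera images.
- housing: green gearbox housing with a bright machined top, bolted down (fixed); foot 116 (own x) x 152 (own y) mm, top face 104 x 140 mm, level, 64 mm above the bench. Origin at the centre of its underside, on the bench; z up. Round bore 50 mm across, 24 mm deep in the centre of the top; four 8.5 mm threaded holes at x = +-31, y = +-49 mm
- holder: blue plastic cap holder, fixed, 88 x 88 x 30 mm, origin at the centre of its underside on the bench, z up; in the centre of its top is one round socket 50 mm across and 20 mm deep, with a 2 mm chamfer
- cap: loose orange plastic dust cap, 50 g, 40 mm tall, origin at the centre of its underside, z up. From below: plug 40 mm across, 10 mm tall, foot tapered; flange 64 mm across (z 10 to 15 mm); round grip knob 24 mm across (z 15 to 40 mm). Flange resting on the housing's top at the start (origin 54 mm above the bench), on the holder's top when seated there (origin 20 mm above the bench)
- cover: flat steel plate, 84 (own x) x 120 (own y) x 6 mm, 300 g, lying on the bench; origin at the centre of its underside, z up. Black bridge handle above the centre: bar 74 mm long along own y, 14 mm wide (x), 14 mm high, 29 to 43 mm above the underside, 50 mm free between its feet; grip it across its width. Four 12 mm holes at x = +-31, y = +-49 mm, same after half a turn
- hole0 (a point): centre of the cover's screw hole at own x = -31, y = -49 mm, at the underside
- hole3 (a point): centre of the cover's screw hole at own x = +31, y = +49 mm, at the underside
- thread0 (a point): centre of the housing's threaded hole at own x = -31, y = -49 mm, at the top face
- thread3 (a point): centre of the housing's threaded hole at own x = +31, y = +49 mm, at the top face
- oil_can: bystander: small green oil can with a spout, 55 mm across, 151 mm tall, standing behind the work; origin at the centre of its underside
- tape_roll: bystander: roll of black tape lying flat behind the work, 51 x 48 x 19 mm; origin at the centre of its underside
- spanner: bystander: combination spanner, 198 mm long along own y, 33 mm wide, 8 mm thick, lying behind the work; origin at the centre of its underside

How it is judged:
On the way:
1. the dust cap is seated upright in the holder's socket and let go (horizontal distance between cap and holder below 0.008 m and z of cap in the frame of holder between 0.014 and 0.024 m and angle between cap's own z axis and vertical below 0.12 rad and contact force between cap and the fingers below 0.05 N), for 0.2 s.
At the end, for the whole second after the job is handed in: Cap upright in the holder's socket (centred within 8 mm, flange down) and released. Cover held by the fingers, still, level within 0.10 rad, underside 4 to 22 mm above the housing's top without touching, screw holes within 4 mm of the threaded holes, either way round (all of step 1 and ((horizontal distance between hole0 and thread0 below 0.004 m and horizontal distance between hole3 and thread3 below 0.004 m) or (horizontal distance between hole0 and thread3 below 0.004 m and horizontal distance between hole3 and thread0 below 0.004 m)) and z of cover in the frame of housing between 0.068 and 0.086 m and angle between cover's own z axis and vertical below 0.1 rad and contact force between cover and housing below 0.05 N and contact force between cover and the fingers above 1 N and linear speed of cover below 0.02 m/s); the arm keeps its last pose, push and grip.
It fails at once if the bystander oil_can is moved by more than 30 mm (distance of oil_can from where it was at the start of the episode above 0.03 m).
It fails at once if the bystander tape_roll is moved by more than 30 mm (distance of tape_roll from where it was at the start of the episode above 0.03 m).
It fails at once if the bystander spanner is moved by more than 30 mm (distance of spanner from where it was at the start of the episode above 0.03 m).
It also fails if it takes over 56 s, if anything falls off the work surface, if the arm or the gripper's body presses on something with over 40 N, if the wrist force passes 120 N, or if a joint passes its speed limit or range.

## Working session

There is one attempt and no reset: what is moved stays moved. The work goes in short steps, Python scripts to look and compute and a tool call to move; the robot and the scene stay as the last step left them, time stands still between calls to the robot, and variables do not carry over. Pictures are saved under pics/ and viewed, at most 10 in all, crops included, and the job is handed in when it is done.

Besides the shell and the picture viewer there is one more tool, called by a JSON object that holds its "op" and its "data", one argument or row to a line. move_arm: Moves the arm, as the interface text tells. Its arguments: {"type":"object","properties":{"plan":{"type":"array","items":{"type":"object","properties":{"delta_pos":{"type":"array","items":{"type":"number"}},"turn":{"type":"array","items":{"type":"number"}},"fingers":{"type":"number"}}}},"force":{"type":"number"}},"required":["plan"]}

```bash
mkdir -p pics; python3 - <<'E'
from workcell import get_obs,camera
import cv2,numpy as np
o=get_obs();print(o)
for n in("scene","top"):
    c=camera(n);np.savez(f'{n}.npz',**c)
    cv2.imwrite(f'pics/{n}0.png',c['color'][:,:,::-1])
    print(n,c['fx'],c['cx'],c['R'],c['t'])
E
```

```text
{'clock': 0.0, 'joint_pos': array([ 1.27339333,  0.3328895 , -0.06471114,  1.46097366,  0.02158249,
        1.34989926, -0.08849226]), 'joint_velocities': array([-0.00059369, -0.00156714, -0.00208844,  0.00143223, -0.00017575,
        0.00329728,  0.00079735]), 'tau': array([ 6.39556074e-04, -6.25444794e+01,  4.96608554e-02, -3.91612244e+01,
        1.63272052e-02,  9.97160882e-03, -4.03206991e-05]), 'position': array([ 0.16950291, -0.60118612,  0.24148949]), 'ee_rot': array([ 9.90572514e-01,  1.36987408e-01, -1.25068957e-04, -7.26815038e-04]), 'ft_force': array([-0.42173523, -0.44606558, -0.19985088]), 'torque': array([0.01593336, 0.00453277, 0.00642494]), 'grasp_force': 0.0, 'grip_width': 0.9997360169416872}
scene 474.7161897800553 262.73240183548137 [[-0.51251186 -0.85862321  0.00988766]
 [-0.67452838  0.39544678 -0.62340461]
 [ 0.53135962 -0.32617176 -0.78183689]] [0.28963506 0.45730882 0.99705267]
top 419.89574626741995 258.7198115402682 [[ 0.02502114 -0.99964085  0.00959784]
 [-0.98170758 -0.02638267 -0.18855816]
 [ 0.18874366 -0.00470433 -0.98201512]] [-0.02702327  0.61472362  1.07008423]
```

View pics/top0.png

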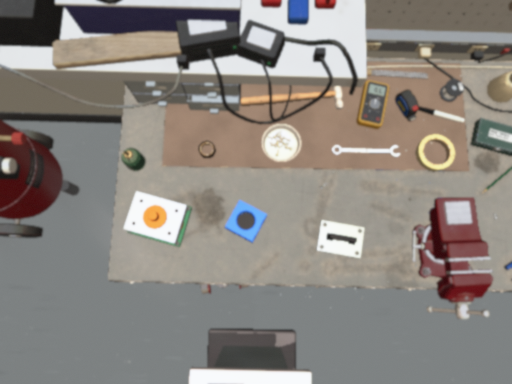

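View pics/scene0.png

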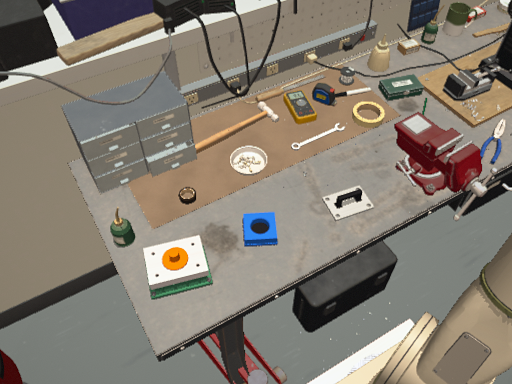

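The top view shows the housing with the cap at about (157,218), the holder at (246,221) and the cover at (341,239). The oil can (132,158) and spanner (366,151) are behind them. I'll measure positions from range and colour next.

```bash
cat > h.py <<'E'
import numpy as np,cv2
def world(c):
    z=c['range_z'].astype(float);v,u=np.mgrid[:z.shape[0],:z.shape[1]]
    P=np.stack([(u-c['cx'])/c['fx']*z,(v-c['cy'])/c['fy']*z,z],-1)
    return (P-c['t'])@c['R'],z>0
def rect(P):
    (c,s,a)=cv2.minAreaRect((P[:,:2]*1000).astype(np.float32))
    return np.round(c,1),np.round(s,1),round(a,1),len(P),np.round(P.mean(0)*1000,1)
E
python3 - <<'E'
from h import *
for n in("top","scene"):
    c=dict(np.load(f'{n}.npz'));W,ok=world(c);rgb=c['color'].astype(int)
    hsv=cv2.cvtColor(c['color'],cv2.COLOR_RGB2HSV).astype(int)
    H,S,V=hsv[...,0],hsv[...,1],hsv[...,2]
    X,Y,Z=W[...,0],W[...,1],W[...,2]
    reg=ok&(X>.35)&(X<.75)&(Y>-.45)&(Y<.45)
    for nm,m in dict(white=reg&(S<40)&(V>190),orange=reg&(H>5)&(H<20)&(S>180)&(Z>.03),blue=reg&(H>100)&(H<125)&(S>150),black=reg&(V<60)&(Z>.02),oil=ok&(Z>.05)&(X<.85)&(H>45)&(H<95)&(S>60)).items():
        k,l,st,ce=cv2.connectedComponentsWithStats(m.astype(np.uint8))
        for i in range(1,k):
            if st[i,4]>40:
                P=W[l==i];print(n,nm,ce[i].round(),rect(P),'z',np.percentile(P[:,2]*1000,[5,50,95]).round(1))
E
```

```text
top white [27. 60.] (array([730.3, 375.3]), array([91.2, 39.1]), 89.8, 916, array([734.5, 375.9, 530.4])) z [528.5 530.2 532.2]
top white [238.  66.] (array([734.5,  27.2]), array([80.1, 30.5]), 88.6, 692, array([733.1,  29.8, 530.1])) z [528.2 530.1 532. ]
top white [137.  66.] (array([728.3, 218.8]), array([ 26.3, 180.9]), 2.8, 927, array([728. , 194.8, 530.1])) z [528.1 530.1 531.9]
top white [298.  68.] (array([734.6, -66.5]), array([30.7, 98.5]), 0.2, 864, array([732.9, -67.3, 530.1])) z [528.3 530.2 531.9]
top white [339.  68.] (array([ 734.6, -133.7]), array([30.5, 42.4]), 0.2, 343, array([ 734.8, -134.9,  530.2])) z [528.3 530.2 532. ]
top white [201.  68.] (array([730.2,  95.3]), array([24.4, 54.1]), 4.8, 318, array([728.8,  91.1, 530.1])) z [528.3 530.2 531.9]
top white [360.  68.] (array([ 735.6, -171. ]), array([32.4, 19.8]), 12.1, 188, array([ 735.8, -170.4,  530.1])) z [528.2 530.1 531.9]
top white [280. 154.] (array([731.5, -68.6]), array([91.1, 35.9]), 89.9, 253, array([735.9, -69.9,   9.2])) z [ 2.2  7.  25.7]
top white [154. 217.] (array([547.5, 272.6]), array([164.
[... 2752 characters left out ...]
rray([534.1, 264.7,  73.7])) z [65.6 69.3 94.3]
scene blue [259. 229.] (array([547.1,  22.9]), array([ 84.4, 110.8]), 63.6, 885, array([532.5,  29.9,  25. ])) z [ 8.8 28.1 31.9]
scene black [208.  24.] (array([716.5,   5. ]), array([ 67.1, 251.5]), 0.0, 1684, array([726.7,  35.8, 517.4])) z [362.4 543.9 573.5]
scene black [349. 196.] (array([ 496.6, -235.8]), array([75.3, 16.2]), 83.0, 151, array([ 494.9, -233.8,   38.4])) z [25.2 40.2 45.7]
scene black [127. 235.] (array([683.5, 342.4]), array([20.5, 48. ]), 6.0, 100, array([681.1, 337.3,  39.4])) z [22.1 39.8 53.9]
scene oil [121. 229.] (array([694.9, 344.7]), array([48.4, 38.7]), 86.9, 194, array([689.7, 345.5,  61.5])) z [52.4 62.  68.9]
```

```bash
cat >> h.py <<'E'
from scipy.spatial.transform import Rotation as Rn
def go(o,p,yaw):
    "tool-frame shift/turn to world TCP p, tool pointing down, tool x at yaw deg"
    R0=Rn.from_quat(o['ee_rot']);a=np.radians(yaw)/2
    T=Rn.from_quat([np.cos(a),np.sin(a),0,0])
    d=R0.inv().apply(np.array(p)-o['position']);r=(R0.inv()*T).as_rotvec()
    print('delta',d.round(4),'turn',r.round(4),np.degrees(np.linalg.norm(r)).round(1))
E
python3 - <<'E'
from h import *
from workcell import get_obs,camera
o=get_obs()
go(o,[.49,-.24,.30],82)
for n in("top","scene"):
    W,ok=world(dict(np.load(n+'.npz')));X,Y,Z=np.moveaxis(W,-1,0)
    for y0 in np.arange(-.8,.5,.1):
        m=ok&(X>.2)&(X<.72)&(Y>y0)&(Y<y0+.1);print(n,round(y0,1),np.percentile(Z[m],[50,99.5]).round(3) if m.sum()>20 else None)
E
```

```text
delta [ 0.4065 -0.2608 -0.0581] turn [-1.2000e-03 -7.0000e-04 -1.1563e+00] 66.3
top -0.8 [-0.003  0.009]
top -0.7 [-0.001  0.009]
top -0.6 [0.093 0.15 ]
top -0.5 [0.002 0.15 ]
top -0.4 [-0.     0.007]
top -0.3 [0.    0.045]
top -0.2 [0.    0.572]
top -0.1 [0.    0.537]
top -0.0 [0.001 0.547]
top 0.1 [0.    0.712]
top 0.2 [0.002 0.529]
top 0.3 [0.001 0.547]
top 0.4 [-0.719  0.552]
scene -0.8 [-0.005  0.052]
scene -0.7 [-0.717  0.008]
scene -0.6 [0.025 0.149]
scene -0.5 [0.001 0.148]
scene -0.4 [-0.003  0.005]
scene -0.3 [-0.002  0.043]
scene -0.2 [-0.003  0.529]
scene -0.1 [-0.002  0.531]
scene -0.0 [-0.001  0.541]
scene 0.1 [-0.001  0.53 ]
scene 0.2 [0.001 0.531]
scene 0.3 [0.    0.546]
scene 0.4 [-0.717  0.556]
```

Careful with the scale: shifts go in shares of 0.6 m and turns go in shares of pi rad. That gives: 0.406 m is 0.6767, -0.261 m is -0.435, -0.15 rad is -0.0477.

{"op": "move_arm", "data": {
  "plan": [
    {"delta_pos":[0.0833,-0.0533,-0.05],"turn":[0,0,-0.0477],"fingers":0},
    {"delta_pos":[0.6767,-0.435,-0.0967],"turn":[-0.0004,-0.0002,-0.368],"fingers":0},
    {"delta_pos":[0.6767,-0.435,-0.0967],"turn":[-0.0004,-0.0002,-0.368],"fingers":0},
    {"delta_pos":[0.6767,-0.435,-0.0967],"turn":[-0.0004,-0.0002,-0.368],"fingers":0},
    {"delta_pos":[0.6767,-0.435,-0.0967],"turn":[-0.0004,-0.0002,-0.368],"fingers":0},
    {"delta_pos":[0.6767,-0.435,-0.0967],"turn":[-0.0004,-0.0002,-0.368],"fingers":0},
    {"delta_pos":[0.6767,-0.435,-0.0967],"turn":[-0.0004,-0.0002,-0.368],"fingers":0},
    {"delta_pos":[0.6767,-0.435,-0.0967],"turn":[-0.0004,-0.0002,-0.368],"fingers":0},
    {"delta_pos":[0.6767,-0.435,-0.0967],"turn":[-0.0004,-0.0002,-0.368],"fingers":0},
    {"delta_pos":[0.6767,-0.435,-0.0967],"turn":[-0.0004,-0.0002,-0.368],"fingers":0},
    {"delta_pos":[0.6767,-0.435,-0.0967],"turn":[-0.0004,-0.0002,-0.368],"fingers":0},
    {"delta_pos":[0.6767,-0.435,-0.0967],"turn":[-0.0004,-0.0002,-0.368],"fingers":0}
  ]
}}

```text
clock: 1.6
position: [0.4889, -0.2412, 0.3002]
ee_rot: [0.755, 0.655, -0.0, 0.001]
ft_force: [0.9, 0.3, -0.9]
grip_width: 1.004
grasp_force: 0.0
```

```bash
cat >> h.py <<'E'
def wshot(name):
    from workcell import get_obs,camera
    o=get_obs();c=camera('wrist')
    M=np.array(c['tool_from_camera']);R=Rn.from_quat(o['ee_rot']).as_matrix()
    A=R@M[:3,:3];b=R@M[:3,3]+o['position']
    c['R']=A.T;c['t']=-A.T@b
    np.savez(name+'.npz',**c);cv2.imwrite(f'pics/{name}.png',c['color'][:,:,::-1])
    return o,c
E
python3 - <<'E'
from h import *
o,c=wshot('w1');print(o['clock'],o['position'],o['ee_rot'],c['tool_from_camera'],c['fx'])
go(o,[.50,.24,.30],78)
W,ok=world(c);Z=W[...,2];print(rect(W[ok&(Z>.003)&(Z<.012)]),rect(W[ok&(Z>.035)&(Z<.05)]))
E
```

```text
1.6 [ 0.48892608 -0.24116352  0.3002218 ] [ 7.55438821e-01  6.55218782e-01 -4.26804924e-04  5.94263244e-04] [[-1.19696624e-03 -9.54872234e-01 -2.97014450e-01  7.61174159e-02]
 [ 9.99998899e-01 -8.82474191e-04 -1.19292115e-03 -3.36709171e-04]
 [ 8.76979700e-04 -2.97015551e-01  9.54872239e-01 -1.31401476e-01]
 [ 0.00000000e+00  0.00000000e+00  0.00000000e+00  1.00000000e+00]] 328.3792840235346
delta [ 0.4779 -0.0571 -0.0005] turn [0.0004 0.0014 0.0676] 3.9
(array([ 654.9, -349.8]), array([544.6, 520.3]), 67.2, 16103, array([ 671.9, -289.2,    5. ])) (array([ 411.5, -361.4]), array([255.4, 278.1]), 11.5, 1368, array([ 485.5, -345.4,   41.3]))
```

View pics/w1.png

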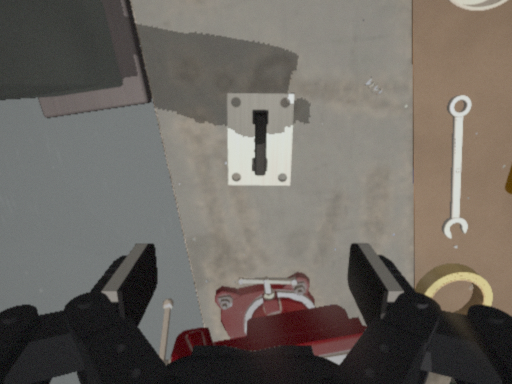

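The wrist view shows the cover at about (260,140), nearly aligned with the tool, and its four holes at (236,102), (287,102), (236,177) and (283,177). I'll measure it on the rectified plane, then move on to the housing.

```bash
cat >> h.py <<'E'
def rectify(c,h,x0,y0,half=.11,s=.00025):
    "top-down picture of plane z=h; pixel (col,row) -> world (x0-half+col*s, y0-half+row*s)"
    n=int(2*half/s);g=np.arange(n)*s-half
    X,Y=np.meshgrid(x0+g,y0+g);P=np.stack([X,Y,np.full_like(X,h)],-1)@np.array(c['R']).T+c['t']
    u=c['fx']*P[...,0]/P[...,2]+c['cx'];v=c['fy']*P[...,1]/P[...,2]+c['cy']
    I=cv2.remap(c['color'],u.astype(np.float32),v.astype(np.float32),cv2.INTER_CUBIC)
    return I,lambda q:np.array([x0-half,y0-half])+np.array(q)*s
def holes(c,h,x0,y0,guess_yaw,cx=.031,cy=.049,thr=None):
    "refine 4 hole centres as dark centroid near predicted places; fit pose"
    I,f=rectify(c,h,x0,y0);G=cv2.GaussianBlur(cv2.cvtColor(I,cv2.COLOR_RGB2GRAY),(0,0),4).astype(float)
    own=np.array([[-cx,-cy],[cx,-cy],[-cx,cy],[cx,cy]]);p=np.array([x0,y0]);a=np.radians(guess_yaw)
    for rad in(.014,.010,.008,.008):
        pts=[]
        for w in own:
            q=p+np.array([[np.cos(a),-np.sin(a)],[np.sin(a),np.cos(a)]])@w
            k=(q-f([0,0]))/.00025;yy,xx=np.mgrid[:G.shape[0],:G.shape[1]]
            m=np.hypot(xx-k[0],yy-k[1])<rad/.00025
            bg=np.median(G[m]);wgt=np.where(m,np.clip(bg-25-G,0,None),0)
            pts.append(f([(wgt*xx).sum()/wgt.sum(),(wgt*yy).sum()/wgt.sum()]) if wgt.sum()>0 else q)
        pts=np.array(pts);p=pts.mean(0);d=(pts-p);a=np.arctan2((own[:,0]*d[:,1]-own[:,1]*d[:,0]).sum(),(own*d).sum())
    res=d-own@np.array([[np.cos(a),np.sin(a)],[-np.sin(a),np.cos(a)]])
    print('holes centre',p.round(4),'yaw',np.degrees(a).round(2),'resid mm',(np.linalg.norm(res,axis=1)*1e3).round(1))
    return p,a,I
def plate(c,h,x0,y0,lo=150):
    I,f=rectify(c,h,x0,y0);S=cv2.cvtColor(I,cv2.COLOR_RGB2HSV)
    m=((S[...,1]<45)&(S[...,2]>lo)).astype(np.uint8);m=cv2.morphologyEx(m,cv2.MORPH_OPEN,np.ones((9,9)))
    k,l,st,_=cv2.connectedComponentsWithStats(m);i=1+st[1:,4].argmax()
    ctr,_=cv2.findContours((l==i).astype(np.uint8),cv2.RETR_EXTERNAL,2);r=cv2.minAreaRect(max(ctr,key=cv2.contourArea))
    print('plate',f(r[0]).round(4),np.array(r[1])*.25,r[2])
E
python3 - <<'E'
from h import *
c=dict(np.load('w1.npz'))
plate(c,.006,.498,-.240);p,a,I=holes(c,.006,.498,-.240,-8)
t=dict(np.load('top.npz'));plate(t,.006,.498,-.240);holes(t,.006,.498,-.240,-8)
plate(t,.064,.54,.265);holes(t,.064,.54,.265,-15)
W,ok=world(c);X,Y,Z=np.moveaxis(W,-1,0)
m=ok&(abs(X-.5)<.07)&(abs(Y+.24)<.07);print('bar',rect(W[m&(Z>.036)&(Z<.05)]),np.percentile(Z[m&(Z>.036)],[50,95]))
print('plate z',np.median(Z[m&(Z<.012)]),rect(W[m&(Z>.004)&(Z<.012)]))
E
```

```text
plate [ 0.4968 -0.2395] [122.29742432  90.11763763] 81.40877532958984
holes centre [ 0.4979 -0.2405] yaw -8.95 resid mm [0.4 0.8 0.2 1. ]
plate [ 0.4979 -0.2401] [219.74996948 219.74996948] 90.0
holes centre [ 0.5006 -0.2404] yaw -8.69 resid mm [0.2 0.1 0.1 0.3]
plate [0.5399 0.2636] [217.24996948 219.74996948] 90.0
holes centre [0.5404 0.2616] yaw -14.16 resid mm [0.1 0.  0.2 0.1]
bar (array([ 498.8, -238.2]), array([73.2, 13.3]), 81.9, 701, array([ 498.8, -236.3,   42.3])) [0.35857123 0.37705959]
plate z 0.0010538965857899722 (array([ 496.8, -238.3]), array([120.1,  87.6]), 81.2, 4826, array([ 498.8, -235.5,    5.8]))
```

In the tool's units: 0.478 m is 0.7967, -0.057 m is -0.095, 0.067 rad is 0.0213.

{"op": "move_arm", "data": {
  "plan": [
    {"delta_pos":[0.7967,-0.095,0],"turn":[0,0,0.0213],"fingers":0},
    {"delta_pos":[0.7967,-0.095,0],"turn":[0,0,0.0213],"fingers":0},
    {"delta_pos":[0.7967,-0.095,0],"turn":[0,0,0.0213],"fingers":0},
    {"delta_pos":[0.7967,-0.095,0],"turn":[0,0,0.0213],"fingers":0},
    {"delta_pos":[0.7967,-0.095,0],"turn":[0,0,0.0213],"fingers":0},
    {"delta_pos":[0.7967,-0.095,0],"turn":[0,0,0.0213],"fingers":0},
    {"delta_pos":[0.7967,-0.095,0],"turn":[0,0,0.0213],"fingers":0},
    {"delta_pos":[0.7967,-0.095,0],"turn":[0,0,0.0213],"fingers":0},
    {"delta_pos":[0.7967,-0.095,0],"turn":[0,0,0.0213],"fingers":0},
    {"delta_pos":[0.7967,-0.095,0],"turn":[0,0,0.0213],"fingers":0}
  ]
}}

```text
clock: 2.9
position: [0.5001, 0.2402, 0.2995]
ee_rot: [0.777, 0.63, -0.001, 0.001]
ft_force: [0.3, -0.9, 0.6]
grip_width: 0.997
grasp_force: 0.0
```

```bash
python3 - <<'E'
from h import *
o,c=wshot('w2');print(o['clock'],o['position'],o['ee_rot'])
W,ok=world(c);X,Y,Z=np.moveaxis(W,-1,0);H,S,V=np.moveaxis(cv2.cvtColor(c['color'],cv2.COLOR_RGB2HSV).astype(int),-1,0)
m=ok&(H>5)&(H<20)&(S>180)&(abs(X-.54)<.08)&(abs(Y-.265)<.08)
print('cap',rect(W[m]),'knobtop',rect(W[m&(Z>.088)]),'flange',rect(W[m&(Z<.074)]))
plate(c,.064,.54,.265);holes(c,.064,.54,.265,-15)
m=ok&(H>100)&(H<125)&(S>150)&(abs(Y-.02)<.09);print('holder',m.sum(),rect(W[m]) if m.any() else 0)
E
```

```text
2.9 [0.50011722 0.24016926 0.2994999 ] [ 7.76652198e-01  6.29928952e-01 -5.09783353e-04  7.86961461e-04]
cap (array([529.9, 268.5]), array([52. , 78.6]), 81.8, 2024, array([537.9, 268.5,  74.6])) knobtop (array([521.4, 255.3]), array([62.4, 24.1]), 23.7, 441, array([538.8, 263.5,  94.8])) flange (array([538.9, 267.2]), array([52. , 60.4]), 81.8, 1547, array([537.8, 269.9,  68.7]))
plate [0.5399 0.2619] [156.43585205 114.31367493] 72.4971923828125
holes centre [0.5385 0.263 ] yaw -14.29 resid mm [0.1 0.2 0.2 0.1]
holder 2448 (array([539.6,  26.2]), array([85.9, 86.2]), 63.5, 2448, array([537.9,  27.3,  27.8]))
```

View pics/w2.png

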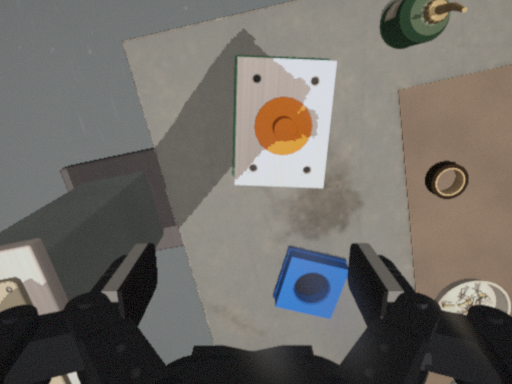

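The wrist view shows the cap at about (284,126) on the housing, the four threaded holes clear, and the holder socket at (311,288). Next I'll measure the cap and socket centres.

```bash
cat >> h.py <<'E'
def circ(c,h,x0,y0,fn,half=.06):
    I,f=rectify(c,h,x0,y0,half);H,S,V=np.moveaxis(cv2.cvtColor(I,cv2.COLOR_RGB2HSV).astype(int),-1,0)
    m=cv2.morphologyEx(fn(H,S,V).astype(np.uint8),cv2.MORPH_OPEN,np.ones((9,9)))
    k,l,st,_=cv2.connectedComponentsWithStats(m)
    if k<2: return print('none')
    i=1+st[1:,4].argmax();ctr,_=cv2.findContours((l==i).astype(np.uint8),cv2.RETR_EXTERNAL,2)
    q=cv2.convexHull(max(ctr,key=cv2.contourArea));e=cv2.fitEllipse(q);(a,r)=cv2.minEnclosingCircle(q)
    print('ellipse',f(e[0]).round(4),np.array(e[1])*.25,'circle',f(a).round(4),r*.5)
E
python3 - <<'E'
from h import *
from workcell import get_obs,tip_reach
for n in('w2','top'):
    c=dict(np.load(n+'.npz'))
    print(n);circ(c,.069,.54,.263,lambda H,S,V:(H>4)&(H<22)&(S>150))
    circ(c,.03,.54,.026,lambda H,S,V:(H>95)&(H<130)&(S>120),.07)
    circ(c,.03,.54,.026,lambda H,S,V:(V<75),.04)
try: print(tip_reach())
except Exception as e: print(tip_reach)
o=get_obs();go(o,[.5395,.263,.16],78);go(o,[.5395,.263,.085],78)
E
```

```text
w2
ellipse [0.5385 0.2632] [61.38040161 61.73374939] circle [0.5386 0.2631] 62.1870231628418
ellipse [0.5392 0.0323] [111.80760193 126.78721619] circle [0.5391 0.0321] 130.3366241455078
ellipse [0.5274 0.0298] [19.3376255  26.28787422] circle [0.529 0.03 ] 27.28557777404785
top
ellipse [0.5402 0.2611] [55.15186691 55.92508316] circle [0.5405 0.2611] 56.24690246582031
ellipse [0.5397 0.0219] [109.11541748 110.6678772 ] circle [0.5395 0.0227] 116.21644592285156
none
0.011
delta [0.0313 0.0333 0.1395] turn [0.0009 0.0019 0.0003] 0.1
delta [0.0315 0.0332 0.2145] turn [0.0009 0.0019 0.0003] 0.1
```

In the tool's units: 0.215 m is 0.3583, 0.19 m is 0.3167, 0.002 rad is 0.0006.

{"op": "move_arm", "data": {
  "plan": [
    {"delta_pos":[0.0517,0.055,0.0833],"turn":[0,0.0006,0],"fingers":0},
    {"delta_pos":[0.0517,0.055,0.1667],"turn":[0,0.0006,0],"fingers":0},
    {"delta_pos":[0.0517,0.055,0.25],"turn":[0,0.0006,0],"fingers":0},
    {"delta_pos":[0.0517,0.055,0.3167],"turn":[0,0.0006,0],"fingers":0},
    {"delta_pos":[0.0517,0.055,0.3583],"turn":[0,0.0006,0],"fingers":0},
    {"delta_pos":[0.0517,0.055,0.3583],"turn":[0,0.0006,0],"fingers":0},
    {"delta_pos":[0.0517,0.055,0.3583],"turn":[0,0.0006,0],"fingers":0.9},
    {"delta_pos":[0.0517,0.055,0.3583],"turn":[0,0.0006,0],"fingers":0.9},
    {"delta_pos":[0.0517,0.055,0.3583],"turn":[0,0.0006,0],"fingers":0.9},
    {"delta_pos":[0.0517,0.055,0.3583],"turn":[0,0.0006,0],"fingers":0.9},
    {"delta_pos":[0.0517,0.055,0.3583],"turn":[0,0.0006,0],"fingers":0.9},
    {"delta_pos":[0.0517,0.055,0.3583],"turn":[0,0.0006,0],"fingers":0.9}
  ],
  "force": 30
}}

```text
clock: 4.45
position: [0.539, 0.2645, 0.0855]
ee_rot: [0.776, 0.63, 0.001, 0.0]
ft_force: [-2.3, -0.6, 4.9]
grip_width: 0.265
grasp_force: 29.2
```

```bash
python3 - <<'E'
from h import *
from workcell import get_obs
for n in('w2','top','scene'):
    c=dict(np.load(n+'.npz'));I,f=rectify(c,.03,.54,.026,.055);cv2.imwrite(f'pics/h_{n}.png',I[:,:,::-1])
ims=[cv2.imread(f'pics/h_{n}.png')[::2,::2] for n in('w2','top','scene')]
cv2.imwrite('pics/hh.png',np.hstack(ims))
o=get_obs();print(o['position'],o['grip_width'],o['grasp_force'],o['ft_force'])
E
```

```text
[0.5389588  0.26446713 0.08551396] 0.26521942089896594 29.242281317710876 [-2.27189356 -0.56813365  4.91849423]
```

View pics/hh.png

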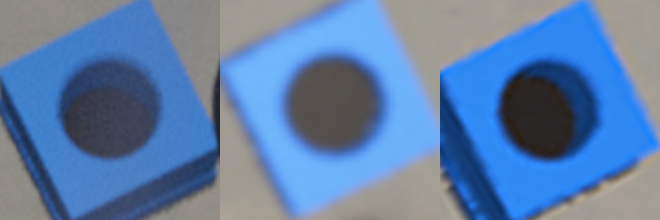

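The rectified views put the socket centre near (0.540, 0.025). The knob is gripped at a 22.5 mm opening, which fits its 24 mm.

```bash
python3 - <<'E'
from h import *
from workcell import get_obs
o=get_obs();go(o,[.5395,.2635,.15],78);go(o,[.540,.0265,.15],78);go(o,[.540,.0265,.07],78)
E
```

```text
delta [-0.0008  0.0008 -0.0645] turn [ 0.0017 -0.001   0.0023] 0.2
delta [-0.2326  0.0501 -0.0646] turn [ 0.0017 -0.001   0.0023] 0.2
delta [-0.2327  0.0499  0.0154] turn [ 0.0017 -0.001   0.0023] 0.2
```

In the tool's units: -0.233 m is -0.3883, -0.15 m is -0.25, 0.001 rad is 0.0003.

{"op": "move_arm", "data": {
  "plan": [
    {"delta_pos":[0,0,-0.0333],"turn":[0.0003,0,0],"fingers":0.9},
    {"delta_pos":[0,0,-0.1083],"turn":[0.0003,0,0],"fingers":0.9},
    {"delta_pos":[-0.0833,0.0183,-0.1083],"turn":[0.0003,0,0.0006],"fingers":0.9},
    {"delta_pos":[-0.1667,0.0367,-0.1083],"turn":[0.0003,0,0.0006],"fingers":0.9},
    {"delta_pos":[-0.25,0.055,-0.1083],"turn":[0.0003,0,0.0006],"fingers":0.9},
    {"delta_pos":[-0.3333,0.0733,-0.1083],"turn":[0.0003,0,0.0006],"fingers":0.9},
    {"delta_pos":[-0.3883,0.0833,-0.1083],"turn":[0.0003,0,0.0006],"fingers":0.9},
    {"delta_pos":[-0.3883,0.0833,-0.0333],"turn":[0.0003,0,0.0006],"fingers":0.9},
    {"delta_pos":[-0.3883,0.0833,0.025],"turn":[0.0003,0,0.0006],"fingers":0.9},
    {"delta_pos":[-0.3883,0.0833,0.025],"turn":[0.0003,0,0.0006],"fingers":0.9}
  ]
}}

```text
clock: 5.7
position: [0.5383, 0.0261, 0.0686]
ee_rot: [0.777, 0.63, -0.001, -0.002]
ft_force: [0.2, 0.6, 0.3]
grip_width: 0.268
grasp_force: 29.6
```

```bash
python3 - <<'E'
from h import *
from workcell import get_obs
o,c=wshot('w3');print(o['position'],o['grip_width'],o['ft_force'])
t=__import__('workcell').camera('scene');cv2.imwrite('pics/s3.png',np.hstack([cv2.resize(t['color'][150:310,180:340,::-1],(380,380)),cv2.resize(c['color'][:,:,::-1],(400,380))]))
go(o,[.540,.0265,.0515],78)
E
```

```text
[0.53829001 0.02609101 0.06855631] 0.26826393561135564 [0.18243411 0.58223733 0.25987802]
delta [0.0007 0.0017 0.0171] turn [-0.0039 -0.0004  0.0008] 0.2
```

View pics/s3.png

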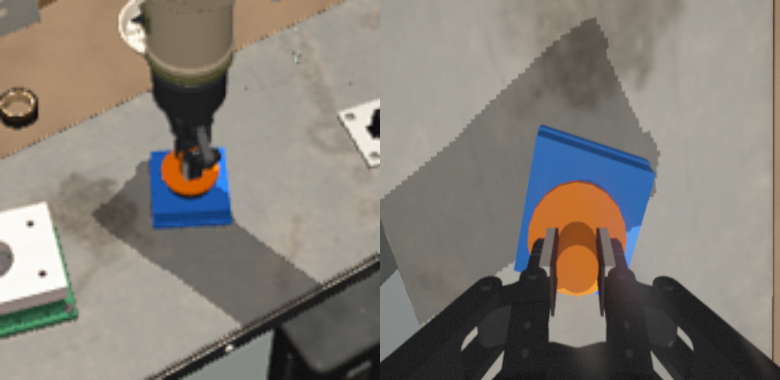

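The cap is held just over the socket: it covers the holder centrally in both views. I'll lower it and release.

In the tool's units: 0.018 m is 0.03, 0.017 m is 0.0283, -0.004 rad is -0.0013.

{"op": "move_arm", "data": {
  "plan": [
    {"delta_pos":[0.0017,0.0033,0.0167],"turn":[-0.0013,0,0],"fingers":0.9},
    {"delta_pos":[0.0017,0.0033,0.0283],"turn":[-0.0013,0,0],"fingers":0.9},
    {"delta_pos":[0.0017,0.0033,0.03],"turn":[-0.0013,0,0],"fingers":0.9},
    {"delta_pos":[0.0017,0.0033,0.03],"turn":[-0.0013,0,0],"fingers":0.9}
  ]
}}

```text
clock: 6.3
position: [0.5418, 0.0267, 0.0516]
ee_rot: [0.777, 0.63, 0.001, 0.001]
ft_force: [0.1, 0.4, -0.5]
grip_width: 0.268
grasp_force: 29.5
```

In the tool's units: -0.18 m is -0.3, 0.001 m is 0.0017.

{"op": "move_arm", "data": {
  "plan": [
    {"delta_pos":[0,0,0.0017],"turn":[0,0,0],"fingers":0.9},
    {"delta_pos":[0,0,0.0017],"turn":[0,0,0],"fingers":0},
    {"delta_pos":[0,0,0.0017],"turn":[0,0,0],"fingers":0},
    {"delta_pos":[0,0,0.0017],"turn":[0,0,0],"fingers":0},
    {"delta_pos":[0,0,0.0017],"turn":[0,0,0],"fingers":0},
    {"delta_pos":[0,0,0.0017],"turn":[0,0,0],"fingers":0},
    {"delta_pos":[0,0,-0.0833],"turn":[0,0,0],"fingers":0},
    {"delta_pos":[0,0,-0.1833],"turn":[0,0,0],"fingers":0},
    {"delta_pos":[-0.1,0,-0.25],"turn":[0,0,0],"fingers":0},
    {"delta_pos":[-0.2,0,-0.3],"turn":[0,0,0],"fingers":0},
    {"delta_pos":[-0.2,0,-0.3],"turn":[0,0,0],"fingers":0}
  ]
}}

```text
clock: 7.68
position: [0.5162, -0.095, 0.2332]
ee_rot: [0.779, 0.627, 0.002, 0.003]
ft_force: [0.6, 0.1, 0.2]
grip_width: 1.004
grasp_force: 0.0
```

```bash
python3 - <<'E'
from h import *
from workcell import get_obs,camera
o,c=wshot('w4');t=camera('top');print(o['position'],o['clock'])
I=cv2.imread('pics/w4.png')
for d in(c,t):
    W,ok=world(d);X,Y,Z=np.moveaxis(W,-1,0);H,S,V=np.moveaxis(cv2.cvtColor(d['color'],cv2.COLOR_RGB2HSV).astype(int),-1,0)
    m=ok&(H>5)&(H<20)&(S>150)&(abs(X-.54)<.06)&(abs(Y-.025)<.06);print('z',np.percentile(Z[m]*1e3,[5,30,50,70,95]).round(1) if m.any() else 0)
    circ(d,.035,.54,.026,lambda H,S,V:(H>4)&(H<22)&(S>150))
cv2.imwrite('pics/v4.png',np.hstack([I,cv2.resize(t['color'][170:270,120:220,::-1],(280,384))]))
# cover approach, cover yaw about -8.8 -> tool x yaw 81.2
go(o,[.499,-.240,.20],81.2)
E
```

```text
[ 0.51615779 -0.09499893  0.23323637] 7.675
z [33.5 34.4 34.9 35.6 60. ]
ellipse [0.5408 0.0244] [60.62136459 61.99636841] circle [0.541  0.0249] 62.26975631713867
z [31.7 34.2 35.7 37.8 60.9]
ellipse [0.5424 0.0232] [55.02033615 56.3781662 ] circle [0.5424 0.0232] 56.72504806518555
delta [-0.1453  0.0139  0.0335] turn [ 0.0065  0.0012 -0.0612] 3.5
```

View pics/v4.png

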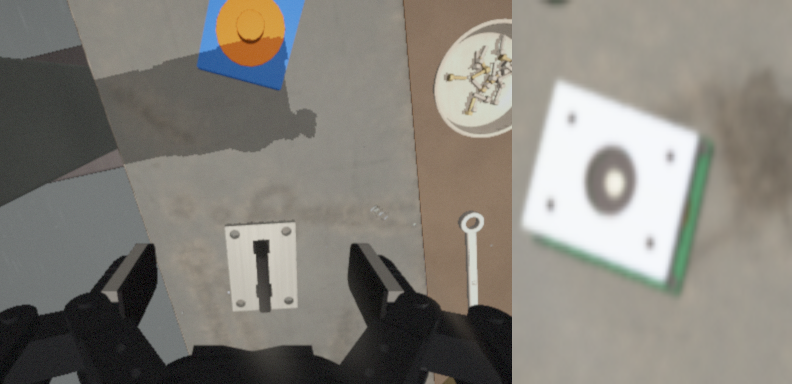

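The cap is seated: its flange top is at 35 mm and it is centred to about 1 mm. The cover shows at (262,265). I'll measure it again and approach.

```bash
python3 - <<'E'
from h import *
from workcell import get_obs
c=dict(np.load('w4.npz'));p,a,I=holes(c,.006,.499,-.240,-8.8)
W,ok=world(c);X,Y,Z=np.moveaxis(W,-1,0);m=ok&(abs(X-.5)<.06)&(abs(Y+.24)<.06)&(Z>.036)&(Z<.055);print('bar',rect(W[m]))
o=get_obs();yaw=90+np.degrees(a)
go(o,[.499,-.240,.12],yaw);go(o,[.499,-.240,.031],yaw)
E
```

```text
holes centre [ 0.498  -0.2411] yaw -9.02 resid mm [0.5 0.7 0.8 0.8]
bar (array([ 498.6, -237.7]), array([73.7, 14. ]), 81.3, 702, array([ 499.1, -234.8,   42.3]))
delta [-0.1481  0.0137  0.112 ] turn [ 0.0048 -0.0001 -0.0546] 3.1
delta [-0.1481  0.0133  0.201 ] turn [ 0.0048 -0.0001 -0.0546] 3.1
```

In the tool's units: -0.148 m is -0.2467, 0.006 m is 0.01, -0.055 rad is -0.0175.

{"op": "move_arm", "data": {
  "plan": [
    {"delta_pos":[-0.1,0.01,0],"turn":[0.0016,0,-0.0175],"fingers":0},
    {"delta_pos":[-0.2,0.0183,0.0667],"turn":[0.0016,0,-0.0175],"fingers":0},
    {"delta_pos":[-0.2467,0.0225,0.15],"turn":[0.0016,0,-0.0175],"fingers":0},
    {"delta_pos":[-0.2467,0.0225,0.2],"turn":[0.0016,0,-0.0175],"fingers":0},
    {"delta_pos":[-0.2467,0.0225,0.2],"turn":[0.0016,0,-0.0175],"fingers":0},
    {"delta_pos":[-0.2467,0.0225,0.2],"turn":[0.0016,0,-0.0175],"fingers":0}
  ]
}}

```text
clock: 8.52
position: [0.5005, -0.2366, 0.1125]
ee_rot: [0.759, 0.652, 0.0, -0.0]
ft_force: [-0.4, -0.2, 0.4]
grip_width: 0.999
grasp_force: 0.0
```

```bash
python3 - <<'E'
from h import *
o,c=wshot('w5');print(o['position'],o['clock'])
W,ok=world(c);X,Y,Z=np.moveaxis(W,-1,0);m=ok&(abs(X-.5)<.05)&(abs(Y+.24)<.06)&(Z>.036)&(Z<.055);print('bar',rect(W[m]))
holes(c,.006,.499,-.240,-8.8)
go(o,[.499,-.240,.029],81)
E
```

```text
[ 0.50049102 -0.23661924  0.11248962] 8.525
bar (array([ 498.6, -238.1]), array([73.5, 13.9]), 81.5, 2210, array([ 499.1, -235.6,   42.3]))
holes centre [ 0.498  -0.2408] yaw -8.94 resid mm [0.7 0.6 0.5 0.5]
delta [-0.0037 -0.001   0.0835] turn [ 0.     -0.0012  0.0057] 0.3
```

View pics/w5.png

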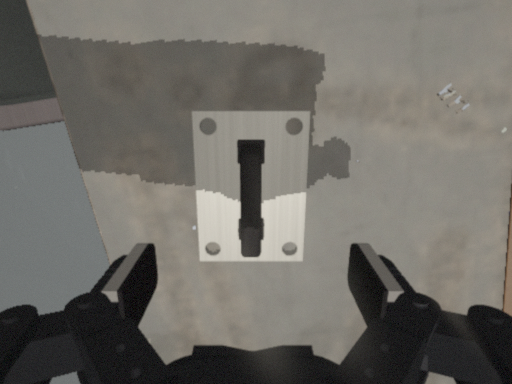

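The bar is centred at about (251,198), midway between the open fingers. I'll descend and grip it.

In the tool's units: 0.083 m is 0.1383, -0.001 m is -0.0017, -0.001 rad is -0.0003.

{"op": "move_arm", "data": {
  "plan": [
    {"delta_pos":[-0.0067,-0.0017,0.05],"turn":[0,-0.0003,0.0019],"fingers":0},
    {"delta_pos":[-0.0067,-0.0017,0.1],"turn":[0,-0.0003,0.0019],"fingers":0},
    {"delta_pos":[-0.0067,-0.0017,0.1383],"turn":[0,-0.0003,0.0019],"fingers":0},
    {"delta_pos":[-0.0067,-0.0017,0.1383],"turn":[0,-0.0003,0.0019],"fingers":0},
    {"delta_pos":[-0.0067,-0.0017,0.1383],"turn":[0,-0.0003,0.0019],"fingers":0},
    {"delta_pos":[-0.0067,-0.0017,0.1383],"turn":[0,-0.0003,0.0019],"fingers":0.95},
    {"delta_pos":[-0.0067,-0.0017,0.1383],"turn":[0,-0.0003,0.0019],"fingers":0.95},
    {"delta_pos":[-0.0067,-0.0017,0.1383],"turn":[0,-0.0003,0.0019],"fingers":0.95},
    {"delta_pos":[-0.0067,-0.0017,0.1383],"turn":[0,-0.0003,0.0019],"fingers":0.95},
    {"delta_pos":[-0.0067,-0.0017,0.1383],"turn":[0,-0.0003,0.0019],"fingers":0.95},
    {"delta_pos":[-0.0067,-0.0017,0.1383],"turn":[0,-0.0003,0.0019],"fingers":0.95}
  ],
  "force": 70
}}

```text
clock: 9.95
position: [0.4977, -0.2421, 0.0287]
ee_rot: [0.761, 0.648, -0.0, -0.0]
ft_force: [-1.8, 0.2, 5.3]
grip_width: 0.147
grasp_force: 69.1
```

In the tool's units: -0.14 m is -0.2333, -0.1 m is -0.1667.

{"op": "move_arm", "data": {
  "plan": [
    {"delta_pos":[0,0,-0.0167],"turn":[0,0,0],"fingers":0.95},
    {"delta_pos":[0,0,-0.0833],"turn":[0,0,0],"fingers":0.95},
    {"delta_pos":[0,0,-0.1667],"turn":[0,0,0],"fingers":0.95},
    {"delta_pos":[0,0,-0.2333],"turn":[0,0,0],"fingers":0.95},
    {"delta_pos":[0,0,-0.2333],"turn":[0,0,0],"fingers":0.95},
    {"delta_pos":[0,0,-0.2333],"turn":[0,0,0],"fingers":0.95}
  ]
}}

```text
clock: 10.7
position: [0.497, -0.2419, 0.1675]
ee_rot: [0.761, 0.648, -0.001, -0.001]
ft_force: [0.0, -0.7, -2.2]
grip_width: 0.155
grasp_force: 68.7
```

```bash
python3 - <<'E'
from h import *
from workcell import camera
o,c=wshot('w6');t=camera('top');np.savez('t6.npz',**t);print(o['position'],o['grip_width'],o['clock'])
p=o['position'];h=p[2]-.0287+.006
q,a,I=holes(c,h,p[0],p[1]+.001,-9.2);q2,a2,J=holes(t,h,p[0],p[1]+.001,-9.2)
cv2.imwrite('pics/v6.png',np.hstack([cv2.resize(I[:,:,::-1],(384,384)),cv2.resize(J[:,:,::-1],(384,384))]))
go(o,[.5393,.2623,.165],75.8)
E
```

```text
[ 0.49698664 -0.24188998  0.16753558] 0.15530855974688337 10.7
holes centre [ 0.496  -0.2395] yaw -8.75 resid mm [0.3 0.2 0.3 0.8]
holes centre [ 0.4993 -0.2372] yaw -7.49 resid mm [0.7 5.8 1.7 3.5]
delta [ 0.5045 -0.0386  0.0026] turn [-0.0026  0.0002  0.0878] 5.0
```

View pics/v6.png

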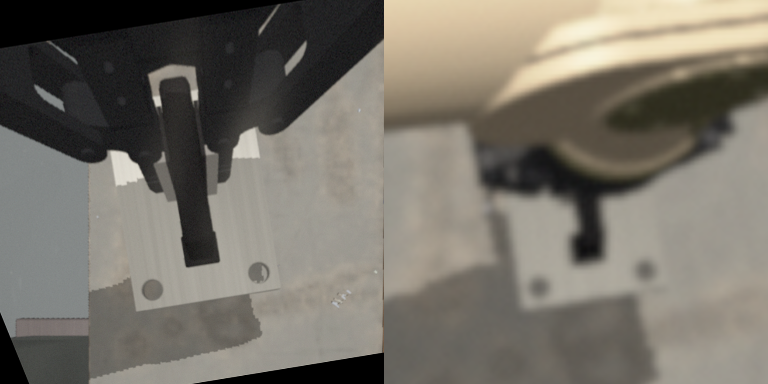

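Only the two +y holes are visible in the held view, at about (152,289) and (259,272) in the left panel. I'll fit those two in each camera and move over the housing.

In the tool's units: 0.504 m is 0.84, 0.47 m is 0.7833, 0.088 rad is 0.028.

{"op": "move_arm", "data": {
  "plan": [
    {"delta_pos":[0.05,-0.0033,0],"turn":[-0.0006,0,0.0064],"fingers":0.95},
    {"delta_pos":[0.1417,-0.01,0],"turn":[-0.0006,0,0.0127],"fingers":0.95},
    {"delta_pos":[0.2333,-0.0167,0],"turn":[-0.0006,0,0.0191],"fingers":0.95},
    {"delta_pos":[0.325,-0.025,0],"turn":[-0.0006,0,0.0255],"fingers":0.95},
    {"delta_pos":[0.4167,-0.0317,0],"turn":[-0.0006,0,0.028],"fingers":0.95},
    {"delta_pos":[0.5083,-0.0383,0],"turn":[-0.0006,0,0.028],"fingers":0.95},
    {"delta_pos":[0.6,-0.045,0],"turn":[-0.0006,0,0.028],"fingers":0.95},
    {"delta_pos":[0.6917,-0.0533,0.0017],"turn":[-0.0006,0,0.028],"fingers":0.95},
    {"delta_pos":[0.7833,-0.06,0.0033],"turn":[-0.0006,0,0.028],"fingers":0.95},
    {"delta_pos":[0.84,-0.0642,0.0042],"turn":[-0.0006,0,0.028],"fingers":0.95},
    {"delta_pos":[0.84,-0.0642,0.0042],"turn":[-0.0006,0,0.028],"fingers":0.95},
    {"delta_pos":[0.84,-0.0642,0.0042],"turn":[-0.0006,0,0.028],"fingers":0.95}
  ]
}}

```text
clock: 12.3
position: [0.5397, 0.2609, 0.1646]
ee_rot: [0.789, 0.614, -0.001, 0.0]
ft_force: [0.3, -0.6, -2.8]
grip_width: 0.148
grasp_force: 68.6
```

```bash
cat >> h.py <<'E'
def two(c,h,x0,y0,yaw,sgn=1):
    "fit from the pair at own y = sgn*49 mm"
    I,f=rectify(c,h,x0,y0);G=cv2.GaussianBlur(cv2.cvtColor(I,cv2.COLOR_RGB2GRAY),(0,0),4).astype(float)
    p=np.array([x0,y0]);a=np.radians(yaw);yy,xx=np.mgrid[:G.shape[0],:G.shape[1]]
    for rad in(.014,.011,.009,.009):
        R=np.array([[np.cos(a),-np.sin(a)],[np.sin(a),np.cos(a)]]);pts=[]
        for sx in(-1,1):
            k=(p+R@[sx*.031,sgn*.049]-f([0,0]))/.00025;m=np.hypot(xx-k[0],yy-k[1])<rad/.00025
            w=np.where(m,np.clip(np.median(G[m])-15-G,0,None),0)+1e-9*m
            pts.append(f([(w*xx).sum()/w.sum(),(w*yy).sum()/w.sum()]))
        d=pts[1]-pts[0];a=np.arctan2(d[1],d[0]);R=np.array([[np.cos(a),-np.sin(a)],[np.sin(a),np.cos(a)]])
        p=(pts[0]+pts[1])/2-R@[0,sgn*.049]
    print('two: centre',p.round(4),'yaw',np.degrees(a).round(2),'span',(np.linalg.norm(d)*1e3).round(1))
    return p,a,I
E
python3 - <<'E'
from h import *
from workcell import camera
for n in('w6','t6'): two(dict(np.load(n+'.npz')),.1448,.497,-.240,-9)
two(dict(np.load('w2.npz')),.064,.539,.263,-14.2);two(dict(np.load('top.npz')),.064,.539,.263,-14.2)
o,c=wshot('w7');t=camera('top');s=camera('scene');print(o['position'],o['ee_rot'],o['grip_width'],o['clock'])
np.savez('t7.npz',**t);np.savez('s7.npz',**s)
h=o['position'][2]-.0227;ims=[]
for d in(c,t,s):
    _,_,I=two(d,h,o['position'][0],o['position'][1]+.002,-14.2);ims.append(cv2.resize(I[:,:,::-1],(266,266)))
cv2.imwrite('pics/v7.png',np.hstack(ims))
E
```

```text
two: centre [ 0.4953 -0.2383] yaw -10.0 span 61.1
two: centre [ 0.4984 -0.2395] yaw -9.13 span 61.8
two: centre [0.5386 0.2628] yaw -14.25 span 61.9
two: centre [0.5403 0.2616] yaw -14.27 span 62.2
[0.53965316 0.2608865  0.16460021] [ 7.89177377e-01  6.14164649e-01 -8.86808872e-04  2.54138678e-04] 0.1476249280775548 12.3
two: centre [0.54   0.2633] yaw -14.01 span 71.5
two: centre [0.525  0.2549] yaw -37.57 span 68.1
two: centre [0.5191 0.2661] yaw -32.2 span 62.1
```

View pics/v7.png

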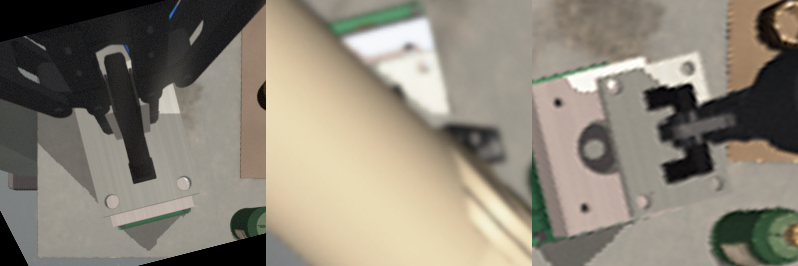

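The plate is above the housing and all four holes are visible from the scene camera (right panel). With bright housing showing through them, I need contrast-independent detection.

```bash
sed -i 's/np.clip(bg-25-G,0,None)/np.clip(abs(bg-G)-12,0,None)/; s/np.clip(np.median(G\[m\])-15-G,0,None)/np.clip(abs(np.median(G[m])-G)-12,0,None)/' h.py
python3 - <<'E'
from h import *
print('housing w2/top/scene')
for n in('w2','top','scene'): holes(dict(np.load(n+'.npz')),.064,.539,.263,-14.2)
print('cover now: wrist two, scene four')
h=.1646-.0227
two(dict(np.load('w7.npz')),h,.5397,.2629,-14.2)
s=dict(np.load('s7.npz'))
two(s,h,.5397,.263,-14.2);two(s,h,.5397,.263,-14.2,-1);_,_,I=holes(s,h,.5397,.263,-14.2)
W,ok=world(s);X,Y,Z=np.moveaxis(W,-1,0);m=ok&(abs(X-.54)<.09)&(abs(Y-.262)<.09)&(Z>.13)&(Z<.15)
A=np.c_[X[m],Y[m],np.ones(m.sum())];k=np.linalg.lstsq(A,Z[m],rcond=None)[0];print('plane tilt',k[:2],'z at centre',k@[.54,.262,1],rect(W[m]))
E
```

```text
housing w2/top/scene
holes centre [0.5387 0.2628] yaw -14.02 resid mm [0.4 0.4 0.1 0.1]
holes centre [0.5404 0.2616] yaw -14.15 resid mm [0.1 0.  0.1 0.1]
holes centre [0.5379 0.264 ] yaw -14.18 resid mm [0.2 0.2 0.2 0.2]
cover now: wrist two, scene four
two: centre [0.5398 0.2641] yaw -14.28 span 64.0
two: centre [0.5251 0.2631] yaw -27.89 span 59.2
two: centre [0.5344 0.2598] yaw -6.63 span 62.0
holes centre [0.5369 0.2591] yaw -14.46 resid mm [1.5 2.6 4.5 5.5]
plane tilt [ 0.00537675 -0.00123637] z at centre 0.1418650892416873 (array([539.4, 265.4]), array([119.9,  87.7]), 75.9, 1247, array([530.6, 268.1, 141.8]))
```

```bash
cat >> h.py <<'E'
def ring(c,h,x0,y0,yaw,ids=(2,3),r=.006,win=.006):
    "each hole: centre that maximises the mean radial gradient on its rim"
    I,f=rectify(c,h,x0,y0);G=cv2.GaussianBlur(cv2.cvtColor(I,cv2.COLOR_RGB2GRAY),(0,0),2).astype(np.float32)
    gx=cv2.Sobel(G,cv2.CV_32F,1,0);gy=cv2.Sobel(G,cv2.CV_32F,0,1)
    a=np.radians(yaw);R=np.array([[np.cos(a),-np.sin(a)],[np.sin(a),np.cos(a)]])
    n=int(2*(r+.002)/.00025)|1;k=np.arange(n)-n//2;kx,ky=np.meshgrid(k,k);rho=np.hypot(kx,ky)+1e-6
    w=np.exp(-((rho-r/.00025)/2)**2);w/=w.sum()
    S=abs(cv2.filter2D(gx,-1,w*kx/rho)+cv2.filter2D(gy,-1,w*ky/rho))
    own=np.array([[-.031,-.049],[.031,-.049],[-.031,.049],[.031,.049]]);pts=[]
    for i in ids:
        q=(np.array([x0,y0])+R@own[i]-f([0,0]))/.00025;yy,xx=np.mgrid[:G.shape[0],:G.shape[1]]
        s=np.where(np.hypot(xx-q[0],yy-q[1])<win/.00025,S,0);j=np.unravel_index(s.argmax(),s.shape)
        pts.append(f(j[::-1]));print(' hole',i,'off mm',((pts[-1]-x0*np.array([1,0])-y0*np.array([0,1])-R@own[i])*1e3).round(2),'score',s.max().round(1),'med',np.median(s[s>0]).round(1))
    pts=np.array(pts);O=own[list(ids)];d=pts-pts.mean(0);e=O-O.mean(0)
    b=np.arctan2((e[:,0]*d[:,1]-e[:,1]*d[:,0]).sum(),(e*d).sum());R=np.array([[np.cos(b),-np.sin(b)],[np.sin(b),np.cos(b)]])
    p=pts.mean(0)-R@O.mean(0);print(' -> centre',p.round(4),'yaw',np.degrees(b).round(2),'span',np.ptp(d@R,axis=0)*1e3)
    return p,b
E
python3 - <<'E'
from h import *
L=lambda n:dict(np.load(n+'.npz'))
print('w5 ground');ring(L('w5'),.006,.4985,-.2405,-8.9,(0,1,2,3))
print('w6');ring(L('w6'),.1448,.497,-.2395,-9.2)
print('w7');ring(L('w7'),.1419,.5397,.2632,-14.2)
print('s7');ring(L('s7'),.1419,.5397,.2632,-14.2,(0,1,2,3))
print('scene before, cover');ring(L('scene'),.006,.4985,-.2405,-8.9,(0,1,2,3))
E
```

```text
w5 ground
 hole 0 off mm [-0.04  1.86] score 69.4 med 6.8
 hole 1 off mm [-0.05  1.96] score 65.7 med 7.3
 hole 2 off mm [-0.2   1.79] score 47.6 med 5.5
 hole 3 off mm [-0.21  1.89] score 50.8 med 6.4
 -> centre [ 0.4984 -0.2386] yaw -8.81 span [61.98408651 97.90862076]
w6
 hole 2 off mm [0.02 1.17] score 56.3 med 5.6
 hole 3 off mm [-0.19  1.34] score 52.4 med 6.2
 -> centre [ 0.497  -0.2383] yaw -9.08 span [6.17742867e+01 9.96720691e-16]
w7
 hole 2 off mm [2.03 1.64] score 30.2 med 2.2
 hole 3 off mm [-1.32  2.35] score 35.0 med 2.0
 -> centre [0.5399 0.2652] yaw -14.33 span [5.85731380e+01 1.49346121e-15]
s7
 hole 0 off mm [-2.93  1.4 ] score 30.1 med 8.9
 hole 1 off mm [0.72 1.61] score 57.5 med 9.0
 hole 2 off mm [-3.72  2.14] score 21.6 med 4.6
 hole 3 off mm [-5.07 -1.4 ] score 18.8 med 6.5
 -> centre [0.537  0.2641] yaw -13.33 span [65.49085355 98.53083939]
scene before, cover
 hole 0 off mm [-0.54  2.86] score 45.0 med 12.4
 hole 1 off mm [-2.05  2.96] score 34.8 med 11.8
 hole 2 off mm [-0.95  2.79] score 47.0 med 14.8
 hole 3 off mm [-0.71  3.64] score 48.7 med 12.4
 -> centre [ 0.4974 -0.2374] yaw -8.98 span [62.11205078 98.88032215]
```

```bash
python3 - <<'E'
from h import *
L=lambda n:dict(np.load(n+'.npz'))
for n in('w2','w3','w4','top','t6','scene'):
    print(n)
    try: ring(L(n),.064,.539,.263,-14.2,(0,1,2,3),.00425)
    except Exception as e: print(e)
print('cap->');ring(L('top'),.006,.4985,-.2405,-8.9,(0,1,2,3));print('w1');ring(L('w1'),.006,.4985,-.2405,-8.9,(0,1,2,3));print('w4');ring(L('w4'),.006,.4985,-.2405,-8.9,(0,1,2,3))
E
```

```text
w2
 hole 0 off mm [-0.43 -0.1 ] score 83.5 med 9.6
 hole 1 off mm [-0.53  0.11] score 91.1 med 12.7
 hole 2 off mm [-0.22 -0.11] score 90.7 med 11.8
 hole 3 off mm [-0.32 -0.15] score 97.7 med 11.3
 -> centre [0.5386 0.2629] yaw -14.28 span [61.96922982 98.07109439]
w3
 hole 0 off mm [-67.93 -70.1 ] score 0.0 med nan
 hole 1 off mm [-128.03  -54.89] score 0.0 med nan
 hole 2 off mm [ -91.97 -165.11] score 0.0 med nan
 hole 3 off mm [-152.07 -149.9 ] score 0.0 med nan
 -> centre [0.429 0.153] yaw 0.0 span [0. 0.]
w4
 hole 0 off mm [-67.93 -70.1 ] score 0.0 med nan
 hole 1 off mm [-128.03  -54.89] score 0.0 med nan
 hole 2 off mm [ -91.97 -165.11] score 0.0 med nan
 hole 3 off mm [-152.07 -149.9 ] score 0.0 med nan
 -> centre [0.429 0.153] yaw 0.0 span [0. 0.]
top
 hole 0 off mm [ 1.82 -1.1 ] score 31.4 med 7.7
 hole 1 off mm [ 1.22 -1.89] score 30.7 med 7.4
 hole 2 off mm [ 1.53 -1.61] score 31.6 med 8.0
 hole 3 off mm [ 1.43 -1.15] score 29.6 med 6.8
 -> centre [0.5405 0.2616] yaw -14.24 span [61.8278025  98.77308917]
t6
 hole 0 off mm [ 1.82 -1.1 ] score 31.5 med 7.7
 hole 1 off mm 
[... 578 characters left out ...]
 mm [2.3  0.54] score 20.2 med 8.7
 hole 3 off mm [ 2.29 -0.11] score 20.2 med 8.7
 -> centre [ 0.5008 -0.24  ] yaw -9.03 span [62.09959927 97.90521195]
w1
 hole 0 off mm [-0.29  1.61] score 60.0 med 8.4
 hole 1 off mm [-0.05  1.71] score 58.4 med 8.4
 hole 2 off mm [-0.45  1.54] score 36.7 med 5.7
 hole 3 off mm [-0.46  1.89] score 43.3 med 9.3
 -> centre [ 0.4982 -0.2388] yaw -8.72 span [62.22937488 98.11497313]
w4
 hole 0 off mm [-0.29  1.86] score 43.5 med 6.4
 hole 1 off mm [-0.3   2.21] score 51.5 med 9.0
 hole 2 off mm [-0.45  1.54] score 56.5 med 8.8
 hole 3 off mm [-0.46  1.89] score 53.0 med 7.7
 -> centre [ 0.4981 -0.2386] yaw -8.76 span [62.06501426 97.84967555]
  return _methods._mean(a, axis=axis, dtype=dtype,
  ret = ret.dtype.type(ret / rcount)
```

All three cameras agree on the cover-to-housing displacement to within 0.6 mm, (0.0403, 0.5016). The cover sits 3.5 mm along tool x from the TCP, so the hover target is TCP (0.538, 0.2595, 0.103) with tool x at 75.75° yaw.

```bash
python3 - <<'E'
from h import *
from workcell import get_obs
o=get_obs();print(o['position']);go(o,[.538,.2595,.13],75.75);go(o,[.538,.2595,.1035],75.75)
E
```

```text
[0.54024405 0.26020342 0.16541635]
delta [-0.0012 -0.002   0.0354] turn [ 0.0007  0.0012 -0.0011] 0.1
delta [-0.0012 -0.002   0.0619] turn [ 0.0007  0.0012 -0.0011] 0.1
```

In the tool's units: 0.061 m is 0.1017, -0.002 m is -0.0033, -0.001 rad is -0.0003.

{"op": "move_arm", "data": {
  "plan": [
    {"delta_pos":[-0.0017,-0.0033,0.0167],"turn":[0,0.0003,-0.0003],"fingers":0.95},
    {"delta_pos":[-0.0017,-0.0033,0.0417],"turn":[0,0.0003,-0.0003],"fingers":0.95},
    {"delta_pos":[-0.0017,-0.0033,0.0667],"turn":[0,0.0003,-0.0003],"fingers":0.95},
    {"delta_pos":[-0.0017,-0.0033,0.0867],"turn":[0,0.0003,-0.0003],"fingers":0.95},
    {"delta_pos":[-0.0017,-0.0033,0.1],"turn":[0,0.0003,-0.0003],"fingers":0.95},
    {"delta_pos":[-0.0017,-0.0033,0.1017],"turn":[0,0.0003,-0.0003],"fingers":0.95},
    {"delta_pos":[-0.0017,-0.0033,0.1017],"turn":[0,0.0003,-0.0003],"fingers":0.95},
    {"delta_pos":[-0.0017,-0.0033,0.1017],"turn":[0,0.0003,-0.0003],"fingers":0.95}
  ]
}}

```text
clock: 13.45
position: [0.5381, 0.2614, 0.1053]
ee_rot: [0.789, 0.615, 0.001, 0.0]
ft_force: [0.8, -0.1, -2.3]
grip_width: 0.145
grasp_force: 68.6
```

```bash
python3 - <<'E'
from h import *
from workcell import get_obs,camera
ps=[]
for i in range(4):
    s=camera('scene');o=get_obs();ps.append(np.r_[o['position'],o['ft_force']])
print(np.array(ps).round(4));o,c=wshot('w8');np.savez('s8.npz',**s)
p=o['position'];h=p[2]-.0227;print(h,np.degrees(2*np.arctan2(o['ee_rot'][1],o['ee_rot'][0])))
print('wrist');ring(c,h,.5386,.2629,-14.25)
print('scene');ring(s,h,.5382,.264,-14.2,(0,1,2,3))
W,ok=world(s);X,Y,Z=np.moveaxis(W,-1,0);m=ok&(abs(X-.54)<.09)&(abs(Y-.262)<.09)&(abs(Z-h)<.006)
k=np.linalg.lstsq(np.c_[X[m]-.54,Y[m]-.262,np.ones(m.sum())],Z[m],rcond=None)[0];print('plane',k,rect(W[m]))
print('cap');circ(s,.035,.54,.025,lambda H,S,V:(H>4)&(H<22)&(S>150))
go(o,[.538,.2595,.1035],75.75)
E
```

```text
[[ 0.538   0.2613  0.1052  0.046   0.6915 -2.3775]
 [ 0.538   0.2612  0.1052 -0.0758  0.1135 -1.7556]
 [ 0.538   0.2612  0.1051  0.6162 -0.4509 -1.7678]
 [ 0.5379  0.2612  0.105   0.4135 -0.2412 -1.993 ]]
0.0823076190685064 75.84502417965516
wrist
 hole 2 off mm [-0.52  1.88] score 39.5 med 8.4
 hole 3 off mm [-0.36  1.64] score 45.4 med 7.4
 -> centre [0.538  0.2647] yaw -14.43 span [6.22118357e+01 2.28398477e-15]
scene
 hole 0 off mm [-4.18  3.4 ] score 17.6 med 3.5
 hole 1 off mm [0.22 0.61] score 31.9 med 4.0
 hole 2 off mm [-4.22  2.39] score 20.1 med 4.1
 hole 3 off mm [-4.32  2.1 ] score 14.8 med 6.0
 -> centre [0.5351 0.2661] yaw -13.51 span [66.92029614 99.43961901]
plane [0.00378787 0.00156065 0.08171987] (array([538.1, 266.4]), array([119.7,  88. ]), 76.0, 1133, array([529.3, 269.1,  81.7]))
cap
ellipse [0.5396 0.0272] [61.93461609 63.47743607] circle [0.5395 0.027 ] 63.740966796875
delta [-0.0016  0.0005  0.0015] turn [ 0.0011 -0.0009  0.0017] 0.1
```

The wrist camera puts the cover 1.8 mm too far in y and 0.6 mm short in x, with yaw fine. I'll make that correction.

In the tool's units: -0.0017 m is -0.0028, 0.001 m is 0.0017, -0.001 rad is -0.0003.

{"op": "move_arm", "data": {
  "plan": [
    {"delta_pos":[-0.0028,0.0017,0.0017],"turn":[0.0003,0,-0.0003],"fingers":0.95},
    {"delta_pos":[-0.0028,0.0017,0.0017],"turn":[0.0003,0,-0.0003],"fingers":0.95},
    {"delta_pos":[-0.0028,0.0017,0.0017],"turn":[0.0003,0,-0.0003],"fingers":0.95},
    {"delta_pos":[-0.0028,0.0017,0.0017],"turn":[0.0003,0,-0.0003],"fingers":0.95},
    {"delta_pos":[-0.0028,0.0017,0.0017],"turn":[0.0003,0,-0.0003],"fingers":0.95},
    {"delta_pos":[-0.0028,0.0017,0.0017],"turn":[0.0003,0,-0.0003],"fingers":0.95},
    {"delta_pos":[-0.0028,0.0017,0.0017],"turn":[0.0003,0,-0.0003],"fingers":0.95},
    {"delta_pos":[-0.0028,0.0017,0.0017],"turn":[0.0003,0,-0.0003],"fingers":0.95}
  ]
}}

```text
clock: 14.7
position: [0.5384, 0.2592, 0.1038]
ee_rot: [0.789, 0.615, 0.0, -0.0]
ft_force: [0.5, 0.9, -2.1]
grip_width: 0.152
grasp_force: 68.6
```

```bash
python3 - <<'E'
from h import *
from workcell import get_obs
for i in range(3):
    o,c=wshot('w9');p=o['position'];print(p.round(4),o['ft_force'].round(1),o['grasp_force'],np.abs(o['joint_velocities']).max().round(4))
ring(c,p[2]-.0227,.5386,.2629,-14.25)
# threads seen through the cover's holes
ring(c,.064,.5386,.2629,-14.25,(2,3),.00425,.005)
E
```

```text
[0.5384 0.2592 0.1038] [ 0.5  0.9 -2.1] 68.59153032302856 0.0014
[0.5384 0.2593 0.1038] [ 0.5  0.3 -1.8] 68.59087228775024 0.0018
[0.5384 0.2593 0.1038] [-0.9  0.4 -2.5] 68.59154105186462 0.0027
 hole 2 off mm [-0.27 -0.12] score 41.5 med 8.6
 hole 3 off mm [-0.11 -0.11] score 45.0 med 8.8
 -> centre [0.5385 0.2628] yaw -14.2 span [6.21500201e+01 7.01094446e-16]
 hole 2 off mm [-1.52 -0.62] score 55.8 med 14.6
 hole 3 off mm [ 0.89 -0.86] score 69.0 med 15.1
 -> centre [0.5386 0.2621] yaw -13.93 span [6.43933226e+01 3.26924251e-16]
```

The cover now matches the housing to about 0.2 mm in the same camera. The threads seen through its holes agree within about 1 mm, the arm is still and the gap is about 11 mm, so I'm handing in.

```bash
python3 -c "
from workcell import hand_in;print(hand_in())"
```

```text
the job is handed in; nothing more can be done
None
```

I handed the job in at about 15 s on the robot's clock: the cap is seated and released in the holder, and the cover is held level about 11 mm above the housing with its holes within about 1 mm of the threads by camera; the judge's result was not shown.

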